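Mesh the grinding cup with its base and hold it pressed

ROBOT

A 6-joint arm with a two-finger parallel gripper is mounted at the origin on a cart in front of the work surface, level with it; the furniture and walls round the work are solid. World frame = base frame: x ahead of the robot, y to its left, z up, the work surface at z = 0. Lengths are in m, angles in rad, forces in N, time in s.
With the tool pointing down it reaches from about 0.375 to 0.925 m from the base axis. Payload 5.7 kg.
Tool frame: the origin (TCP) lies between the finger pads, 19 mm behind the fingertips; this is the grasp point; z points along the fingers, y is the line along which they close (so a half turn about z gives the same grasp; the last joint's range is limited). The gripper opens to 85 mm and grips with 20 to 120 N. Pads are 22 mm wide; open, the fingers measure 114 mm over their backs; the gripper's body (76 mm by 85 mm) begins 54 mm behind the grasp point. The pads swing forward as they close: fully open they stand 13 mm farther back than shut.
Start: joints at [-1.312, 0.359, 1.51, -0, 1.272, -0.115], TCP at [0.219, -0.559, 0.25] pointing down, gripper open.
Joint ranges: [-2.97, 2.97], [-1.01, 2.36], [0.21, 2.38], [-0.96, 4.11], [0.2, 2.71], [-2.98, 2.98]. Speed limits (rad/s): [2.39, 2.39, 3.14, 3.14, 3.14, 3.14].

INTERFACE

Orientations are given as a unit quaternion [x, y, z, w].
In Python, from workcell import telemetry, capture, workorder gives the robot as it stands. The module is installed in compiled form; this text tells all that it offers.
- The arm moves only by the shell command python3 -m crank 'ROWS' [FORCE]. ROWS is text: rows parted by semicolons, each of 7 numbers parted by spaces: the shift along the tool's x, y, z scaled (see below), then the turn, a rotation vector about the tool's x, y, z scaled (see below), then the opening, from -1 (shut) to 1 (fully open). A call has exactly 8 rows; each row shifts and turns the commanded pose from where the row before left it, along the tool's axes as they then stand; what a row does not reach is not made up. The controller multiplies each number of a shift by 0.25 m and each number of a turn by 90 degrees. A row lasts 1/10 s, in which the tool goes at most 50 mm and 8.59 degrees, less where a joint would pass 70% of its speed; a pose out of reach is approached as far as the arm can. A call with a number of a shift or a turn outside -1 to 1 is refused whole. A call with a gripper value outside its range is refused whole. The fingers move at their own pace and stop on an object; FORCE is the grip in N (left out, the last holds). Time passes only in rows, so rows that do not move let the fingers close, or fill a call up. It gives the time, the measured TCP pose, the force, the opening and the grip force at its end, in the units of the state.
- telemetry.sense(): the state, without advancing time (a new reading comes with each control period).
- capture(name): name is "side" or "top"; returns a dict with "image" (480x640x3 uint8, red, green, blue), "fx", "fy", "cx", "cy" (pixels), "R" (3x3) and "t" (3): a world point X has camera coordinates R X + t. Camera axes: x right, y down, z forward; pixel columns grow to the right and rows downward; lengths in m; the calibration is good to about 2 mm. A picture is of the moment at which its call begins. There is no depth.
- workorder.finish_job(): hands the job in; it is judged then, once.
The state is a dict: "time_s": time; "joint_positions": joint angles; "joint_vel": joint speeds; "effort": joint torques, N m; "tool_pos": TCP position; "eef_rot": TCP orientation; "wrist_force": force on the tool from outside, world axes, zero at the start; "moment": the same for the moment, N m; "gripper_width": finger opening in m; "grasp_force": force on a finger pad.
Only numpy, scipy, OpenCV 4.12 (cv2) and the standard library are available. Lean on these libraries where they do the work, as an engineer would, in place of code of your own. Each camera call takes 0.05 s, during which the arm holds its last target. There are 200 camera calls.

TASK

Take the steel grinding cup by its orange grip bar, keep it upright, lower it onto the coupling of the white grinder base, turned so that the cross under it meshes with the cross-shaped recess, and slide it fully home. Then press the cup down against the coupling's spring as far as it goes and finish like that, still gripping the bar and pressing; do not let go. Leave the other things on the table where they are.

Things in the scene. Friction and masses are not known exactly. Their poses are not given: they have to be found in the camera images.
- cup: closed steel grinding cup, loose, upright, 72 mm across, 119 mm tall, about 0.25 kg. Origin: centre of its underside; z up, x along the grip bar. Its lower 20 mm are a hollow black skirt, inner diameter 63 mm, open below, with the cross-shaped drive recessed in it
- cup_grip (a point): middle of the orange grip bar on top of the cup, 101 mm above the cup's origin, axes as the cup's. The bar is 56 mm long (x), 16 mm thick (y) and stands from 83 to 119 mm above the cup's origin
- cup_seat (a point): on the cup's axis at the roof of the skirt, 20 mm above the cup's origin; this face lies on the coupling's top when home. From it hangs the drive: two crossed fins 35 mm long, 7 mm thick, 17 mm deep, lower edges rounded, one along the cup's x (in line with the grip bar), one along its y
- grinder_base: round white grinder base, fixed to the table, 132 mm across, flat deck 55 mm above the table; origin at the centre of its underside, z up
- socket (a point): top centre of the drive coupling on the base's axis: black collar 52 mm across round four orange blocks, top 85 mm above the table unpressed. The cross-shaped recess between the blocks is 20 mm deep, slots 10 mm wide, 41 mm long, along this point's x and y; the fins fit at any quarter turn. The point sinks and turns with the coupling, which resists turning (0.6 N m)
- coupling (a joint): how far the sprung coupling is pressed down (m): 0 up, 0.008 at its stop. 3 N starts it, 9 N brings it to the stop (the cup's weight helps); it rises when let go, and sinks too if the fins press on the blocks unmeshed. At the stop with the cup home, the cup's underside is 57 mm above the table
- sauce_mango: yellow squeeze bottle with a nozzle, 52 mm wide, 178 mm tall, loose; a bystander, not to be moved; origin at the centre of its underside
- sauce_berry: dark red squeeze bottle with a nozzle, 52 mm wide, 178 mm tall, loose; a bystander, not to be moved; origin at the centre of its underside
- mill: small glass shaker with a grey top, 44 mm wide, 90 mm tall, loose; a bystander, not to be moved; origin at the centre of its underside
- honey: jar with a yellow lid, 96 mm wide, 158 mm tall, loose; a bystander, not to be moved; origin at the centre of its underside

How it is judged:
On the way, in this order (a step that is already met when the one before it is completed fails the run):
1. the cup is lifted upright, clear of the table, in the fingers (height (world z) of cup above 0.08 m and contact force between the fingers and cup above 1 N and angle between cup's own z axis and vertical below 0.25 rad), for 0.1 s.
2. the cup's cross is meshed and home in the coupling ((angle between the x axis of cup and the x axis of socket, either way round below 0.13 rad or angle between the x axis of cup and the y axis of socket, either way round below 0.13 rad) and z of cup_seat in the frame of socket below 0.004 m and horizontal distance between cup_seat and socket below 0.004 m and angle between cup's own z axis and vertical below 0.1 rad), for 0.1 s.
At the end, for the whole second after the job is handed in: for the last second: cup meshed (fins within 0.13 rad of the slots, axes within 4 mm, seat within 4 mm of the coupling top, tilt under 0.1 rad), coupling pressed over 6 of 8 mm with over 3 N, gripper on the bar (TCP within 30 mm of its middle, over 2 N), cup at rest (all of step 2 and value of joint coupling above 0.006 m and contact force between the fingers and cup above 2 N and contact force between cup and coupling above 3 N and distance between the grasp point and cup_grip below 0.03 m and linear speed of cup below 0.02 m/s); the arm keeps its last pose, push and grip.
It fails at once if a bystander is moved by more than 30 mm or tipped (distance of any of sauce_mango, sauce_berry, mill, honey from where it was at the start of the episode above 0.03 m or angle between any of sauce_mango, sauce_berry, mill, honey's own z axis and vertical above 0.5 rad).
It fails at once if the cup is tipped by more than 0.6 rad (angle between cup's own z axis and vertical above 0.6 rad).
It also fails if it takes over 35 s, if anything falls off the work surface, if the arm or the gripper's body presses on something with over 40 N, if the wrist force passes 120 N, or if a joint passes its speed limit or range.

## Working session

There is one attempt and no reset: what is moved stays moved. The work goes in short steps, Python scripts to look and compute and a shell command to move; the robot and the scene stay as the last step left them, time stands still between calls to the robot, and variables do not carry over. Pictures are saved under pics/ and viewed, at most 10 in all, crops included, and the job is handed in when it is done.

```bash
mkdir -p pics; python3 - <<'E'
from workcell import telemetry, capture
import cv2,numpy as np
for n in("side","top"):
    c=capture(n);cv2.imwrite(f"pics/{n}0.png",c["image"][:,:,::-1]);print(n,c["fx"],c["fy"],c["cx"],c["cy"],np.round(c["R"],4).tolist(),np.round(c["t"],4).tolist())
print(telemetry.sense())
E
```

```text
side 612.6390688195523 612.6390688195523 321.82298554256226 244.05986489235292 [[-0.856, -0.5168, -0.011], [-0.2331, 0.4049, -0.8841], [0.4614, -0.7543, -0.4671]] [0.4236, 0.2491, 0.7627]
top 434.464897563346 434.464897563346 321.96108203138357 242.03279334908177 [[0.0563, -0.9984, -0.0001], [-0.9763, -0.055, -0.2093], [0.209, 0.0119, -0.9778]] [-0.1599, 0.5551, 0.8639]
{'time_s': 0.1, 'joint_positions': array([-1.31211236e+00,  3.59385412e-01,  1.51130559e+00,  1.09606915e-05,
        1.27250503e+00, -1.15109513e-01]), 'joint_vel': array([ 0.00075954, -0.00041159, -0.0038816 ,  0.00125417, -0.00072098,
       -0.00087812]), 'effort': array([ 8.03240018e-04, -5.28649700e+01, -2.79351407e+01, -9.49632181e-05,
        5.11429855e-03, -6.85034365e-06]), 'tool_pos': array([ 0.21893408, -0.55801845,  0.24927303]), 'eef_rot': array([ 9.82585568e-01,  1.85808930e-01, -5.22779126e-05, -7.99997761e-04]), 'wrist_force': array([-0.11710463,  0.22456832, -0.47732652]), 'moment': array([ 0.03468066,  0.00070645, -0.03863653]), 'grasp_force': 0.0, 'gripper_width': 0.08530433890086528}
```

View pics/side0.png

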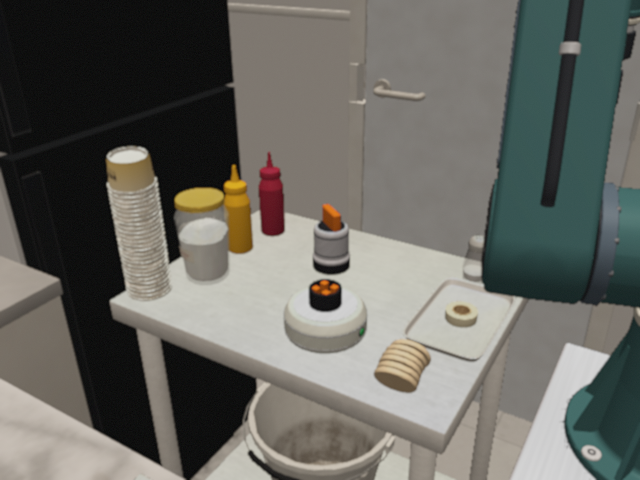

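View pics/top0.png

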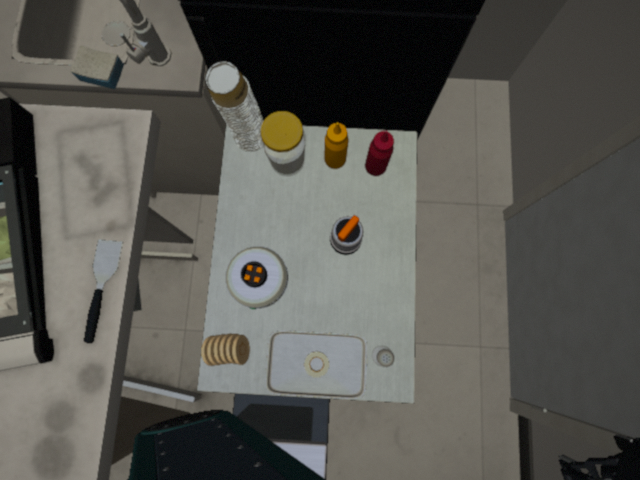

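Side view: the cup is at about (331,245) with its orange bar at (331,217), the coupling at (325,292). Top view: the bar is at (348,228), the coupling at (254,274), mill (385,356), bottles (337,145) and (380,152), honey (283,138). No obstacle near the cup–base path.

```bash
cat > h.py <<'E'
from workcell import telemetry, capture
import cv2,numpy as np
def ray(c,p):
    R,t=np.array(c["R"]),np.array(c["t"])
    d=R.T@np.array([(p[0]-c["cx"])/c["fx"],(p[1]-c["cy"])/c["fy"],1.]);return -R.T@t,d/np.linalg.norm(d)
def onz(c,p,z):
    o,d=ray(c,p);return o+d*(z-o[2])/d[2]
def tri(c1,p1,c2,p2):
    (o,d),(q,e)=ray(c1,p1),ray(c2,p2)
    s=np.linalg.lstsq(np.c_[d,-e],q-o,rcond=None)[0];a,b=o+s[0]*d,q+s[1]*e
    return (a+b)/2,np.linalg.norm(a-b)
def orange(c,win):
    x0,y0,x1,y1=win;h=cv2.cvtColor(c["image"],cv2.COLOR_RGB2HSV)
    m=np.zeros(h.shape[:2],np.uint8);m[y0:y1,x0:x1]=cv2.inRange(h,(3,150,90),(20,255,255))[y0:y1,x0:x1];return m
def cents(m,k=6):
    n,_,st,ce=cv2.connectedComponentsWithStats(m,connectivity=4)
    return [(ce[i].round(2).tolist(),int(st[i][4])) for i in range(1,n) if st[i][4]>=k]
E
python3 - <<'E'
from h import *
s,t=capture("side"),capture("top")
ms,mt=orange(s,(300,190,360,245)),orange(t,(325,205,370,250))
bs,bt=orange(s,(300,270,350,320)),orange(t,(235,255,275,295))
for m in(ms,mt,bs,bt):print(cents(m))
for m in(ms,mt):
    r=cv2.minAreaRect(cv2.findNonZero(m));print(r)
P=lambda m:np.argwhere(m)[:,::-1].mean(0)
print("bar",tri(s,P(ms),t,P(mt)),"blocks",tri(s,P(bs),t,P(bt)))
k=lambda im,x,y,w,h:cv2.resize(im[y:y+h,x:x+w,::-1],(400,400),interpolation=cv2.INTER_CUBIC)
cv2.imwrite("pics/z1.png",np.hstack([np.vstack([k(t["image"],325,205,50,50)]),k(t["image"],230,250,50,50)]))
cv2.imwrite("pics/z2.png",np.hstack([k(s["image"],305,200,50,50),k(s["image"],300,270,50,50)]))
cv2.imwrite("pics/z.png",cv2.resize(np.vstack([cv2.imread("pics/z1.png"),cv2.imread("pics/z2.png")]),(600,600)))
E
```

```text
[([331.08, 217.48], 353)]
[([347.81, 227.28], 216)]
[([324.75, 287.81], 272)]
[([249.26, 267.35], 31), ([258.62, 269.5], 32), ([246.7, 276.73], 30), ([256.38, 278.84], 32)]
((331.5, 217.0), (26.0, 17.0), 90.0)
((347.8902893066406, 227.01219177246094), (8.277210235595703, 27.0180606842041), 38.65980911254883)
bar (array([ 0.58569076, -0.18083061,  0.10018783]), np.float64(0.004942544765966659)) blocks (array([0.48481691, 0.00789745, 0.08164673]), np.float64(0.0019181001563188954))
```

View pics/z.png

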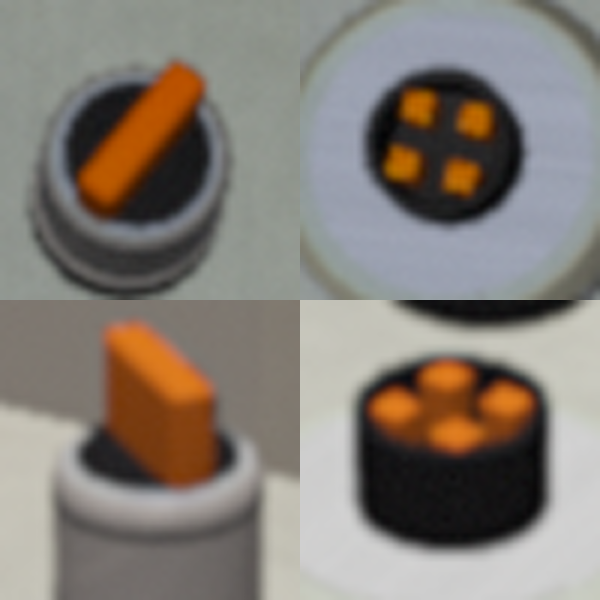

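The zoom shows the bar's bright top face in both views (a slim slab in the top view, running lower-left to upper-right), and four orange blocks in the coupling at about (249,267), (259,270), (247,277), (256,279). I'll triangulate the bright top faces only.

```bash
cat > m.py <<'E'
from h import *
s,t=capture("side"),capture("top")
ms,mt=orange(s,(300,190,360,245)),orange(t,(325,205,370,250))
bs,bt=orange(s,(300,270,350,320)),orange(t,(235,255,275,295))
def bright(c,m):
    v=c["image"][:,:,0]; th,_=cv2.threshold(v[m>0].reshape(-1,1),0,255,cv2.THRESH_OTSU)
    return ((m>0)&(v>th)).astype(np.uint8)*255
P=lambda m:np.array(cv2.minAreaRect(cv2.findNonZero(m))[0])
ts=bright(s,ms);bb=bright(s,bs)
print(P(ts),cents(ts),cents(bb))
X,g=tri(s,P(ts),t,P(mt));print("bar top",X.round(4),g)
for z in(0.119,X[2]):
  q=np.array([onz(t,p,z)[:2] for p in np.argwhere(mt)[:,::-1]],np.float32)
  r=cv2.minAreaRect(q*1000);l=cv2.fitLine(q,cv2.DIST_L2,0,.01,.01).ravel();print(z,r,"yaw",np.arctan2(l[1],l[0]))
print("side on .119",onz(s,P(ts),.119))
C=np.array([onz(t,c[0],.085)[:2] for c in cents(bt,10)])
ctr=C.mean(0);a=np.arctan2(*(C-ctr).T[::-1]);print("coupling",ctr,"slots yaw mod90",np.angle(np.exp(4j*(a-np.pi/4)).mean())/4)
cs=np.array([c[0] for c in cents(bb,10)])
print("coupling tri",tri(s,cs.mean(0),t,np.mean([c[0] for c in cents(bt,10)],0)))
E
python3 m.py
```

```text
[330.82354736 210.20588684] [([330.88, 210.25], 106)] [([324.0, 282.14], 29), ([333.86, 286.46], 28), ([315.5, 287.5], 32), ([325.47, 291.62], 32)]
bar top [ 0.5838 -0.1798  0.1153] 0.0018603943270467018
0.119 ((583.8271484375, -179.2582550048828), (16.313201904296875, 55.25605392456055), 54.8625602722168) yaw -0.62354165
0.11532747115803038 ((584.75830078125, -179.43228149414062), (16.38436508178711, 55.49715805053711), 54.86241149902344) yaw -0.62353885
side on .119 [ 0.57869688 -0.17289962  0.119     ]
coupling [0.4852257  0.00795727] slots yaw mod90 -0.16593698818274294
coupling tri (array([0.48469962, 0.0079031 , 0.08322803]), np.float64(0.0016013767289157768))
```

```bash
python3 -m crank '0 0 0 0 0 0.09 1;0 0 0 0 0 0.09 1;0 0 0 0 0 0.09 1;0 0 0 0 0 0.09 1;0 0 0 0 0 0.09 1;0 0 0 0 0 0.09 1;0 0 0 0 0 0.09 1;0 0 0 0 0 0 1' 60
cat > go.py <<'E'
import sys;from h import *
from scipy.spatial.transform import Rotation as Ro
# usage: x y z yaw -> total shift (units, tool axes now), total turn (units)
a=list(map(float,sys.argv[1:5]));s=telemetry.sense();R=Ro.from_quat(s["eef_rot"])
d=R.inv().apply(np.array(a[:3])-s["tool_pos"])/.25
T=Ro.from_matrix(np.array([[np.cos(a[3]),np.sin(a[3]),0],[np.sin(a[3]),-np.cos(a[3]),0],[0,0,-1]]))
print("t",s["time_s"],"pos",s["tool_pos"].round(4),"yaw",round(float(np.arctan2(*R.as_matrix()[1::-1,0])),4),"F",s["wrist_force"].round(1),"M",s["moment"].round(2),"w",round(float(s["gripper_width"]),4),"g",round(float(s["grasp_force"]),1))
print("shift",d.round(4),"turn",((R.inv()*T).as_rotvec()/(np.pi/2)).round(4),"q",s["joint_positions"].round(2))
E
python3 go.py .584 -.1795 .2 -.618
```

```text
time_s: 1.1
tool_pos: [0.219, -0.5585, 0.2499]
eef_rot: [0.953, -0.304, -0.0, -0.0]
wrist_force: [-0.9, -0.5, 0.7]
gripper_width: 0.0855
grasp_force: 0.0
t 1.1 pos [ 0.219  -0.5585  0.2499] yaw -0.6171 F [-0.9 -0.5  0.7] M [ 0.03  0.01 -0.04] w 0.0855 g 0.0
shift [ 0.3135 -2.0811  0.1999] turn [-0.0001  0.0001  0.0006] q [-1.31  0.36  1.51  0.    1.27  0.88]
```

```bash
python3 -m crank '0.0196 -0.13 0.012 0 0 0 1;0.0196 -0.13 0.012 0 0 0 1;0.0196 -0.13 0.012 0 0 0 1;0.0196 -0.13 0.012 0 0 0 1;0.0196 -0.13 0.012 0 0 0 1;0.0196 -0.13 0.012 0 0 0 1;0.0196 -0.13 0.012 0 0 0 1;0.0196 -0.13 0.012 0 0 0 1' 60 >/dev/null
python3 -m crank '0.0196 -0.13 0.012 0 0 0 1;0.0196 -0.13 0.012 0 0 0 1;0.0196 -0.13 0.012 0 0 0 1;0.0196 -0.13 0.012 0 0 0 1;0.0196 -0.13 0.012 0 0 0 1;0.0196 -0.13 0.012 0 0 0 1;0.0196 -0.13 0.012 0 0 0 1;0.0196 -0.13 0.012 0 0 0 1' 60 >/dev/null
python3 go.py .584 -.1795 .109 -.618
```

```text
t 2.7 pos [ 0.5843 -0.1782  0.2019] yaw -0.6113 F [ 0.9  0.4 -0.5] M [ 0.03 -0.05 -0.03] w 0.0855 g 0.0
shift [0.0018 0.0049 0.3716] turn [-0.     -0.      0.0043] q [-0.41  0.42  1.54  0.    1.18  1.77]
```

```bash
python3 -m crank '0.002 0.005 0.05 0 0 0.004 1;0 0 0.06 0 0 0 1;0 0 0.06 0 0 0 1;0 0 0.06 0 0 0 1;0 0 0.06 0 0 0 1;0 0 0.05 0 0 0 1;0 0 0.03 0 0 0 1;0 0 0 0 0 0 1' 60 >/dev/null
python3 go.py .584 -.1795 .109 -.618
python3 - <<'E'
from h import *
s,t=capture("side")["image"],capture("top")["image"]
k=lambda i,x,y:cv2.resize(i[y:y+120,x:x+120,::-1],(400,400),interpolation=cv2.INTER_CUBIC)
cv2.imwrite("pics/g1.png",np.hstack([k(s,270,160),k(t,290,170)]))
E
```

```text
t 3.5 pos [ 0.5822 -0.1806  0.1083] yaw -0.6214 F [-0.1  0.3  0.4] M [0.04 0.02 0.04] w 0.0852 g 0.0
shift [ 0.0034 -0.0079 -0.0028] turn [ 0.0003  0.0015 -0.0022] q [-0.41  0.53  1.63 -0.    0.99  1.78]
```

View pics/g1.png

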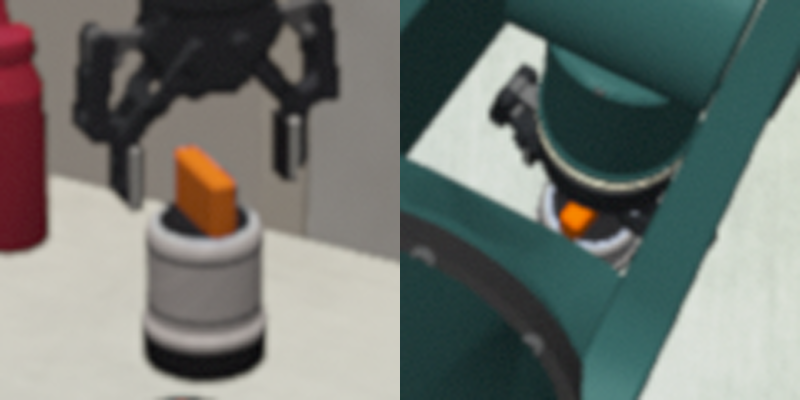

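The fingers straddle the bar (side crop: pads at about (130,180) and (290,150), bar at (205,190)), aligned with it. Closing.

```bash
python3 -m crank '0 0 0 0 0 0 -1;0 0 0 0 0 0 -1;0 0 0 0 0 0 -1;0 0 0 0 0 0 -1;0 0 0 0 0 0 -1;0 0 0 0 0 0 -1;0 0 0 0 0 0 -1;0 0 0 0 0 0 -1' 80 >/dev/null
python3 go.py .584 -.1795 .109 -.618
```

```text
t 4.4 pos [ 0.5833 -0.1806  0.1097] yaw -0.6221 F [1.  1.  2.7] M [-0.02  0.09 -0.01] w 0.0149 g 80.3
shift [-0.0003 -0.0054  0.0028] turn [-0.0001 -0.0002 -0.0026] q [-0.41  0.52  1.63  0.    0.99  1.78]
```

```bash
python3 -m crank '0 0 -0.04 0 0 0 -1;0 0 -0.06 0 0 0 -1;0 0 -0.08 0 0 0 -1;0 0 -0.08 0 0 0 -1;0 0 -0.08 0 0 0 -1;0 0 -0.08 0 0 0 -1;0 0 -0.06 0 0 0 -1;0 0 0 0 0 0 -1' 80 >/dev/null
python3 go.py .485 .008 .23 -.166
```

```text
t 5.2 pos [ 0.5842 -0.1811  0.2319] yaw -0.6221 F [ 0.7  0.  -2.8] M [-0.03 -0.   -0.02] w 0.0143 g 79.7
shift [-0.7635 -0.3835  0.0051] turn [-0.     -0.0026 -0.2903] q [-0.41  0.39  1.51  0.    1.24  1.78]
```

```bash
python3 -m crank '0 0 0 0 0 -0.05 -1;0 0 0 0 0 -0.06 -1;0 0 0 0 0 -0.06 -1;0 0 0 0 0 -0.06 -1;0 0 0 0 0 -0.06 -1;0 0 0 0 0 0 -1;0 0 0 0 0 0 -1;0 0 0 0 0 0 -1' 80 >/dev/null
python3 go.py .485 .008 .23 -.166
```

```text
t 6.0 pos [ 0.5828 -0.1805  0.229 ] yaw -0.1684 F [ 0.6  0.8 -3.2] M [ 0.06  0.03 -0.03] w 0.0147 g 79.7
shift [-0.5121 -0.6779 -0.0033] turn [-0.0002  0.0006 -0.0015] q [-0.41  0.39  1.51  0.    1.24  1.33]
```

```bash
python3 -m crank '-0.03 -0.04 0 0 0 0 -1;-0.08 -0.106 0 0 0 0 -1;-0.095 -0.125 0 0 0 0 -1;-0.095 -0.125 0 0 0 0 -1;-0.095 -0.125 0 0 0 0 -1;-0.08 -0.106 0 0 0 0 -1;-0.037 -0.051 0 0 0 0 -1;0 0 0 0 0 0 -1' 80 >/dev/null
python3 go.py .485 .008 .23 -.166
python3 - <<'E'
from h import *
s,t=capture("side")["image"],capture("top")["image"]
cv2.imwrite("pics/a_s.png",s[...,::-1]);cv2.imwrite("pics/a_t.png",t[...,::-1])
k=lambda i,x,y:cv2.resize(i[y:y+160,x:x+160,::-1],(400,400),interpolation=cv2.INTER_CUBIC)
cv2.imwrite("pics/a.png",np.hstack([k(s,250,180),k(t,180,190)]))
E
```

```text
t 6.8 pos [0.4833 0.0097 0.2296] yaw -0.1644 F [-0.1 -0.9 -2.6] M [-0.02 -0.01  0.  ] w 0.0147 g 79.8
shift [ 0.0079  0.0057 -0.0016] turn [-0.0003  0.0006  0.001 ] q [-0.12  0.21  1.78  0.    1.15  1.61]
```

View pics/a.png

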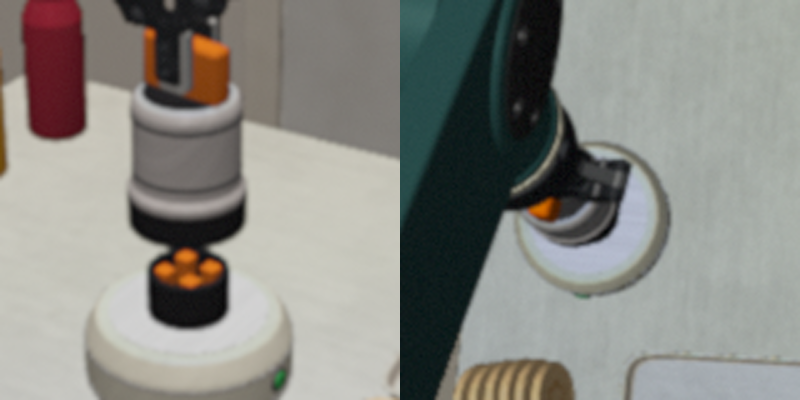

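Side crop: the cup hangs upright with its skirt centre (187,215) right above the coupling (188,285). I'll check the remaining offset numerically from skirt and collar extents.

```bash
cat > off.py <<'E'
from h import *
import sys
s=capture("side");st=telemetry.sense();z=st["tool_pos"][2]-.109
g=s["image"].max(2)
m=cv2.inRange(g,0,60);n,L,S,ce=cv2.connectedComponentsWithStats(m[:, :])
R,t=np.array(s["R"]),np.array(s["t"])
def proj(X):
    c=X@R.T+t;return np.c_[c[:,0]/c[:,2]*s["fx"]+s["cx"],c[:,1]/c[:,2]*s["fy"]+s["cy"]]
th=np.linspace(0,6.283,720)
def ring(c,r,z):return proj(np.c_[c[0]+r*np.cos(th),c[1]+r*np.sin(th),0*th+z])
for nm,c,r,zs in(("skirt",st["tool_pos"],.036,(z,z+.018)),("collar",(.485,.008),.026,(.058,.085))):
    p=np.vstack([ring(c,r,q) for q in zs]);b=ring(c,r,zs[0])
    x0,x1=p[:,0].min(),p[:,0].max();yb=b[:,1].max()
    print(nm,"pred L,R,bottom",x0.round(1),x1.round(1),yb.round(1))
    xc=int((x0+x1)/2);
    for y in range(int(yb)-16,int(yb)-7,4):
        row=g[y].astype(int);l=xc
        d=np.where(row[int(x0)-10:int(x1)+12]<85)[0]+int(x0)-10;print(" row",y,"dark",d.min(),d.max(),(d.min()+d.max())/2+0.0,"pred mid",((x0+x1)/2).round(1))
    print(" column",xc,g[int(yb)-6:int(yb)+7,xc])
E
python3 off.py
```

```text
skirt pred L,R,bottom 299.4 347.5 277.4
 row 261 dark 302 346 324.0 pred mid 323.4
 row 265 dark 302 346 324.0 pred mid 323.4
 row 269 dark 303 345 324.0 pred mid 323.4
 column 323 [ 20  21  17  21  19  23  37  64 111 171 210 222 213]
collar pred L,R,bottom 307.1 340.9 310.0
 row 294 dark 310 340 325.0 pred mid 324.0
 row 298 dark 310 340 325.0 pred mid 324.0
 row 302 dark 310 340 325.0 pred mid 324.0
 column 323 [ 21  22  20  20  20  15  37 106 171 202 208 207 207]
```

```bash
python3 -m crank '0.008 0.006 0 0 0 0 -1;0 0 0.02 0 0 0 -1;0 0 0.03 0 0 0 -1;0 0 0.03 0 0 0 -1;0 0 0.03 0 0 0 -1;0 0 0.025 0 0 0 -1;0 0 0.01 0 0 0 -1;0 0 0 0 0 0 -1' 80 >/dev/null
python3 go.py .485 .008 .174 -.166; python3 off.py
python3 -c "
from h import *
for i in range(5): capture('side');print(telemetry.sense()['tool_pos'].round(4))"
```

```text
t 7.75 pos [0.4864 0.006  0.1927] yaw -0.1665 F [ 0.2 -0.1 -2.5] M [ 0.05  0.02 -0.03] w 0.0146 g 79.8
shift [-0.0066 -0.007   0.0749] turn [-0.      0.0007 -0.0003] q [-0.13  0.26  1.82  0.    1.06  1.61]
skirt pred L,R,bottom 300.0 347.2 298.2
 row 282 dark 302 346 324.0 pred mid 323.6
 row 286 dark 303 346 324.5 pred mid 323.6
 row 290 dark 304 344 324.0 pred mid 323.6
 column 323 [19 20 25 20 23 18 21 20 22 22 20 21 20]
collar pred L,R,bottom 307.1 340.9 310.0
 row 294 dark 308 340 324.0 pred mid 324.0
 row 298 dark 310 340 325.0 pred mid 324.0
 row 302 dark 310 340 325.0 pred mid 324.0
 column 323 [ 20  22  22  20  21  15  38 107 172 202 209 208 207]
[0.4869 0.0059 0.1934]
[0.487  0.0059 0.1935]
[0.487  0.0059 0.1936]
[0.487  0.0059 0.1936]
[0.487  0.0059 0.1936]
```

```bash
python3 -m crank '-0.0097 -0.0045 0 0 0 0 -1;0 0 0 0 0 0 -1;0 0 0.006 0 0 0 -1;0 0 0.006 0 0 0 -1;0 0 0.006 0 0 0 -1;0 0 0.006 0 0 0 -1;0 0 0 0 0 0 -1;0 0 0 0 0 0 -1' 80 >/dev/null
python3 go.py .4845 .0072 .174 -.166;python3 -c "
from h import *
capture('side');capture('side');print(telemetry.sense()['tool_pos'].round(4),telemetry.sense()['wrist_force'])"
```

```text
t 8.85 pos [0.4845 0.0074 0.1872] yaw -0.1666 F [-0.6  0.  -2.3] M [ 0.03 -0.   -0.02] w 0.0146 g 79.8
shift [0.0002 0.0008 0.0527] turn [-0.      0.0002 -0.0004] q [-0.13  0.27  1.83  0.    1.04  1.61]
[0.4845 0.0074 0.1873] [-0.22623707  0.18000274 -2.21142351]
```

No contact force and already ~4 mm below the block tops: the fins are in. Continue.

```bash
python3 -m crank '0 0 0.008 0 0 0 -1;0 0 0.008 0 0 0 -1;0 0 0.008 0 0 0 -1;0 0 0.008 0 0 0 -1;0 0 0.008 0 0 0 -1;0 0 0.006 0 0 0 -1;0 0 0 0 0 0 -1;0 0 0 0 0 0 -1' 80 >/dev/null
python3 go.py .4845 .0072 .166 -.166
```

```text
t 9.75 pos [0.4845 0.0074 0.1758] yaw -0.1665 F [-0.3 -0.9 -2.3] M [-0.02 -0.   -0.02] w 0.0151 g 79.6
shift [0.     0.0009 0.039 ] turn [-0.0001  0.     -0.0003] q [-0.13  0.28  1.84  0.    1.02  1.61]
```

```bash
python3 -m crank '0 0 0.006 0 0 0 -1;0 0 0.006 0 0 0 -1;0 0 0.005 0 0 0 -1;0 0 0.005 0 0 0 -1;0 0 0.005 0 0 0 -1;0 0 0.005 0 0 0 -1;0 0 0 0 0 0 -1;0 0 0 0 0 0 -1' 80 >/dev/null
python3 go.py .4845 .0072 .165 -.166
```

```text
t 10.55 pos [0.4849 0.0074 0.168 ] yaw -0.1666 F [0.7 0.5 3.8] M [-0.12  0.06  0.  ] w 0.0144 g 80.8
shift [-0.0014  0.0009  0.012 ] turn [-0.0001 -0.0005 -0.0004] q [-0.13  0.29  1.85  0.    1.    1.61]
```

```bash
python3 -m crank '0 0 0.005 0 0 0 -1;0 0 0.005 0 0 0 -1;0 0 0.005 0 0 0 -1;0 0 0.003 0 0 0 -1;0 0 0.002 0 0 0 -1;0 0 0 0 0 0 -1;0 0 0 0 0 0 -1;0 0 0 0 0 0 -1' 80 >/dev/null
python3 go.py .4845 .0072 .165 -.166
```

```text
t 11.35 pos [0.4858 0.0073 0.166 ] yaw -0.1664 F [-7.4 -0.  35.8] M [ 0.04  1.76 -0.  ] w 0.0148 g 85.5
shift [-0.005   0.001   0.0042] turn [-0.0001 -0.0022 -0.0002] q [-0.13  0.3   1.85 -0.    0.99  1.61]
```

```bash
python3 -m crank '0 0 -0.003 0 0 0 -1;0 0 -0.003 0 0 0 -1;0 0 0 0 0 0 -1;0 0 0 0 0 0 -1;0 0 0 0 0 0 -1;0 0 0 0 0 0 -1;0 0 0 0 0 0 -1;0 0 0 0 0 0 -1' 80 >/dev/null
python3 go.py .4845 .0072 .165 -.166
python3 - <<'E'
from h import *
s,t=capture("side")["image"],capture("top")["image"]
k=lambda i,x,y,w:cv2.resize(i[y:y+w,x:x+w,::-1],(400,400),interpolation=cv2.INTER_CUBIC)
cv2.imwrite("pics/f.png",np.hstack([k(s,260,210,130),k(t,160,100,280)]))
E
```

```text
t 12.15 pos [0.4854 0.0073 0.1662] yaw -0.1664 F [-4.2  0.9 23.1] M [-0.01  0.99 -0.04] w 0.0145 g 83.6
shift [-0.0035  0.0011  0.0049] turn [-0.0001 -0.0015 -0.0003] q [-0.13  0.3   1.85  0.    0.99  1.61]
```

View pics/f.png

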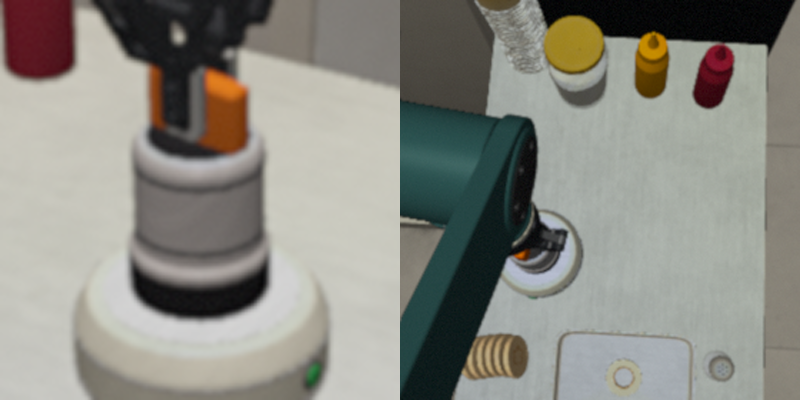

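The side crop shows the cup upright, with the skirt's lower edge at (200,310) almost on the deck. The fingers are still on the bar, and the bystanders have not moved. The TCP is 109 mm above an underside height of 57 mm, and the push is a steady 23 N, so the cup is at the stop. Handing in.

```bash
python3 -c "
from workcell import workorder
print(workorder.finish_job())"
```

```text
the job is handed in; nothing more can be done
None
```

I handed the job in at about 12 s: the cup is meshed, home and pressed to the coupling's stop (about 23 N at the wrist), with the bar still gripped; the hand-in gave no verdict back.

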